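# Pass a sample carrier through the sloped port of a pass-in box

### The job

Take the sample carrier that stands on its end on the counter and pass it, lower end first, through the open port in the box's sloped front, keeping carrier and robot off the port's rim. Let it down gently until you feel it rest on the floor of the cell behind the port, then let go and withdraw, leaving the whole carrier inside the box. Do not drop it in or press it hard, and leave the things around it where they are.

Things in the scene. Friction and masses are not known exactly. Their poses are not given: they have to be found in the camera images.
- carrier: sample carrier to pass in: beige block with three wells, 114 x 36 x 68 mm, about 60 g (0.7 to 1.4 times), the only carrier standing on end at the start (114 mm tall). Own x along its length (up at the start), y across the 36 mm thickness (grasp across this, near the upper end), z across the 68 mm width; it spans x -58..+56, y -18..+18, z 0..68 mm about its origin
- carrier_top (a point): middle of the carrier's upper end face (the end uppermost at the start); axes as the carrier's
- carrier_foot (a point): middle of the carrier's lower end face (the end it stands on at the start); axes as the carrier's
- port (a point): middle of the open port, at the outer face of the sloped panel, 165 mm above the counter. z: square out of the panel, up and towards the robot, 35 degrees from vertical; x: up the slope; y: level, left along the box. Parts go in along -z. Opening 116 mm (x) by 92 mm (y); the rim round it is 8 mm wide and stands 5 mm proud of the panel
- open_port: grey rim frame of the open port, 132 mm up the slope by 108 mm wide, fixed to the box; keep off it. Origin as point port, but x level into the box, away from the robot, y left, z vertical. It may be the left or the right one of the two ports
- shut_port: the closed port beside the open one, 116 mm away along the box: the same rim with a white cover and a round grey knob standing 16 mm out of the panel; stays closed; axes as the open port's
- box: white pass-in box, fixed, 246 mm wide (y): front wall at x = -67 mm, 118 mm high; from there the panel slopes up at 35 degrees from level to x = +67 mm, 212 mm high; flat top to the back wall at x = +120 mm. Origin on the counter under the middle of the slope; x into the box, away from the robot, y left, z up. Ports at y = +58 and -58 mm
- flat_carrier: bystander: an equal carrier standing in its normal way, 117 mm long, 68 mm high; origin at the middle of its underside, x along its length, z up
- strip_carrier: bystander: long narrow beige carrier, 188 x 27 x 62 mm; origin at the middle of its underside, x along its length, z up
- tape: bystander: roll of brown tape lying flat, 93 mm across, 48 mm high; origin at the middle of its underside, z up
- cell (a point): middle of the mouth of the tray cell behind the open port, 66 mm straight in (-z) from the port, same axes. Cell 46 mm (x) by 78 mm (y) inside, parallel to z, walls 3 mm. Its flat floor, square to z, lies at a depth that differs each time, 50 to 62 mm below this point: find it by touch; it is sprung, 3 N per mm, 8 mm travel. The carrier set down there leans on the -x wall, its upper end 2 to 14 mm below the panel's face
Things that resemble listed ones, but are neither listed nor needed, are in the scene too. What is shaped like the carrier but orange or yellow is not meant.

How it is judged:
By the outcome, as a careful person would: the job done as asked, in the order asked, and still so for the second after the job is handed in, with the robot touching nothing.
It also fails if it takes over 48 s, if anything falls off the work surface, if the arm or the gripper's body presses on something with over 40 N, if the wrist force passes 120 N, or if a joint passes its speed limit or range.

### The arm

A 6-joint arm with a two-finger parallel gripper is mounted at the origin on a cart in front of the work surface, level with it; the furniture and walls round the work are solid. World frame = base frame: x ahead of the robot, y to its left, z up, the work surface at z = 0. Lengths are in m, angles in degrees, forces in N, time in s.
With the tool pointing down it reaches from about 0.3 to 1 m from the base axis. Payload 5.1 kg.
Tool frame: the origin (TCP) lies at the very end of the fingers, on their centre line; the grasp point (between the pads) lies 19 mm behind it; z points along the fingers, y is the line along which they close (so a half turn about z gives the same grasp; the last joint's range is limited). The gripper opens to 95 mm and grips with 3 to 60 N. Pads are 20 mm wide; open, the fingers measure 119 mm over their backs; the gripper's body (75 mm by 180 mm) begins 59 mm behind the grasp point.
Start: joints at [71.757, 7.093, 94.555, -0, 78.352, -4.733], TCP at [0.152, 0.632, 0.215] pointing down, gripper open.
Joint ranges: [-149.61, 149.61], [-58.7, 133.49], [1.44, 155.28], [-77.14, 257.14], [18.33, 153.61], [-166.67, 166.67]. Speed limits (degrees/s): [147.25, 147.25, 180, 180, 180, 180].

### API

Orientations are given as [roll, pitch, yaw] about the fixed x, y, z axes, in that order (R = Rz(yaw) Ry(pitch) Rx(roll)).
In Python, from workcell import env, viewer, workorder, boxes_of, trace, spot_point gives the robot as it stands. The module is installed in compiled form; this text tells all that it offers.
- The arm moves only by the tool drive_tool, never from a script. Its argument "series" is a list that holds one entry, the list of rows, each a list of 7 numbers: the shift along the world's x, y, z in cm, then the turn, a rotation vector about the world's x, y, z in rad, then the closure, from -1 (fully open) to 1 (shut). In form: [[[tx, ty, tz, rx, ry, rz, fingers], ...]]. A call has 1 to 12 rows; each row is the pose to reach, as a shift and turn from the pose commanded when the call began; what a row does not reach only later rows make up. A row lasts 1/10 s, in which the tool goes at most 50 mm and 8.59 degrees, less where a joint would pass 70% of its speed; a pose out of reach is approached as far as the arm can. A call with a gripper value outside its range is refused whole. The fingers move at their own pace and stop on an object; "newtons" is the grip in N (left out, the last holds). Time passes only in rows, so rows that repeat a pose let the fingers close. It gives the time, the measured TCP pose, the force, the opening and the grip force at its end, in the units of the state.
- env.sense(): the state, without advancing time (a new reading comes with each control period).
- viewer.read_camera(name): name is "scene" or "top"; returns the picture (400x640x3 uint8, blue, green, red); there is no depth.
- viewer.calibration(name): a dict with "fx", "fy", "cx", "cy" (pixels), "k1" (the pictures are not rectified: a ray, as slopes to the right and down, at radius r is drawn at 1 + k1 r^2 times it, then the intrinsics apply), "extrinsics" (4x4, takes a point from camera to world coordinates). Camera axes: x right, y up, looking along -z (the intrinsics and any distortion apply to the point x, -y, -z); pixel columns grow to the right and rows downward; lengths in m; the calibration is good to about 2 mm. A picture is of the moment at which its call begins. calibration takes no time and is no camera call.
- workorder.sign_off(): hands the job in; it is judged then, once.
Trained networks look in the newest picture that a camera, given by its name, has taken for a name from the list of things; names that differ only in an ending like _2 or _b are one class to them, and where a whole thing is asked for, a point or a joint stands for the part that bears it (a point fixed in the world has none). Each returns a list of dicts, best first, with "conf" (0 to 1); they miss things now and then, are a little off and sometimes report something else, mostly with a low value. They report only what shows in the picture. A call takes as long as a camera call. They do not tell look-alikes from the thing itself.
- boxes_of(query, camera): "box" ([left, top, width, height] in pixels, round what is visible of it).
- trace(query, camera): "region" (400x640 bool, what is visible of it) and "box" ([left, top, width, height] in pixels, round what is visible of it).
- spot_point(query, camera): "at" ([column, row] in pixels: a listed point, or the origin of a listed thing).
The state is a dict: "time_s": time; "q": joint angles; "qvel": joint speeds; "joint_torque": joint torques, N m; "ee_pos": TCP position; "tcp_rot": TCP orientation; "contact_force": force on the tool from outside, world axes, zero at the start; "wrist_torque": the same for the moment, N m; "finger_gap": finger opening in m; "grasp_force": force on a finger pad.
Only numpy, scipy, OpenCV 4.12 (cv2) and the standard library are available. Lean on these libraries where they do the work, as an engineer would, in place of code of your own. Each camera call takes 0.05 s, during which the arm holds its last target. There are 200 camera calls.

## Working session

There is one attempt and no reset: what is moved stays moved. The work goes in short steps, Python scripts to look and compute and a tool call to move; the robot and the scene stay as the last step left them, time stands still between calls to the robot, and variables do not carry over. Pictures are saved under pics/ and viewed, at most 10 in all, crops included, and the job is handed in when it is done.

Besides the shell and the picture viewer there is one more tool, called as a command line: name --argument value ..., lists and objects as JSON in quotes. drive_tool: Moves the arm, as the interface text tells. Its arguments: {"type":"object","properties":{"series":{"type":"array"},"newtons":{"type":"number"}},"required":["series"]}

```bash
mkdir -p pics; cat > h.py <<'E'
import numpy as np, cv2
from workcell import env, viewer, workorder, boxes_of, trace, spot_point
def proj(P,c):
    k=viewer.calibration(c);E=np.array(k["extrinsics"]);P=np.atleast_2d(P)
    p=(P-E[:3,3])@E[:3,:3];u=np.c_[p[:,0]/-p[:,2],-p[:,1]/-p[:,2]]
    u=u*(1+k["k1"]*(u**2).sum(1,keepdims=True))
    return u*[k["fx"],k["fy"]]+[k["cx"],k["cy"]]
def ray(px,c):
    k=viewer.calibration(c);E=np.array(k["extrinsics"])
    d=(np.array(px,float)-[k["cx"],k["cy"]])/[k["fx"],k["fy"]];u=d.copy()
    for _ in range(20): u=d/(1+k["k1"]*(u@u))
    v=E[:3,:3]@[u[0],-u[1],-1];return E[:3,3],v/np.linalg.norm(v)
def onz(px,c,z):
    o,v=ray(px,c);return o+v*(z-o[2])/v[2]
def tri(a,ca,b,cb):
    A=[];B=[]
    for p,c in((a,ca),(b,cb)):
        o,v=ray(p,c);M=np.eye(3)-np.outer(v,v);A.append(M);B.append(M@o)
    return np.linalg.solve(sum(A),sum(B))
E
python3 - <<'E'
from h import *
for c in("scene","top"):
    im=viewer.read_camera(c);cv2.imwrite(f"pics/{c}0.png",im)
    k=viewer.calibration(c);print(c,k["fx"],k["k1"],np.round(k["extrinsics"],3).tolist())
    for n in("carrier","carrier_top","carrier_foot","port","cell","open_port","shut_port","box","flat_carrier"):
        print(n,[(np.round(d["at"]).tolist(),round(d["conf"],2)) for d in spot_point(n,c)[:4]])
    print([(d["box"],round(d["conf"],2)) for d in boxes_of("carrier",c)])
print(env.sense())
E
```

```text
scene 506.1043687828802 -0.14868079202831186 [[0.469, 0.402, -0.787, -0.933], [-0.883, 0.226, -0.411, -0.359], [0.013, 0.887, 0.461, 0.931], [0.0, 0.0, 0.0, 1.0]]
carrier [([330.0, 239.0], 0.68), ([214.0, 205.0], 0.61)]
carrier_top [([337.0, 227.0], 0.69), ([214.0, 188.0], 0.68)]
carrier_foot [([221.0, 216.0], 0.57)]
port [([411.0, 205.0], 0.63)]
cell []
open_port [([408.0, 205.0], 0.67)]
shut_port [([440.0, 216.0], 0.97)]
box [([415.0, 253.0], 0.93)]
flat_carrier []
[([208.4, 185.0, 20.2, 33.0], 0.7)]
top 459.8219732465586 0.00338755439803894 [[-0.017, 0.998, -0.055, 0.349], [-1.0, -0.016, 0.009, 0.366], [0.008, 0.055, 0.998, 1.369], [0.0, 0.0, 0.0, 1.0]]
carrier [([319.0, 192.0], 0.87), ([350.0, 214.0], 0.85), ([326.0, 246.0], 0.73), ([183.0, 214.0], 0.63)]
carrier_top [([330.0, 191.0], 0.74), ([362.0, 219.0], 0.71), ([175.0, 201.0], 0.62), ([326.0, 236.0], 0.56)]
carrier_foot [([323.0, 234.0], 0.86), ([327.0, 195.0], 0.8), ([358.0, 219.0], 0.78), ([185.0, 205.0], 0.74)]
port []
cell []
open_port [([438.0, 163.0], 0.26)]
shut_port [([478.0, 158.0], 0.98)]
box [([437.0, 163.0], 0.74
[... 200 characters left out ...]
6.2, 43.7], 0.18)]
{'time_s': 1.1, 'q': array([ 7.17565935e+01,  7.09345393e+00,  9.45561088e+01,  5.28448859e-04,
        7.83494116e+01, -4.73273772e+00]), 'qvel': array([ 0.15251439, -0.10099697,  0.02910678,  0.00229396,  0.00124803,
       -0.078038  ]), 'joint_torque': array([-6.36873428e-04, -4.17572737e+01, -3.60243487e+01,  7.75242364e-02,
        4.23774077e-02,  3.64614561e-05]), 'ee_pos': array([0.15188225, 0.63200031, 0.21464441]), 'tcp_rot': array([ 1.79998935e+02, -4.31172137e-04,  1.66489225e+02]), 'contact_force': array([0.43156924, 0.47371561, 0.10457637]), 'wrist_torque': array([-0.00886119, -0.04292296,  0.03344415]), 'grasp_force': 0.0, 'finger_gap': 0.09520371895226425}
```

```bash
python3 - <<'E'
import cv2
a=cv2.imread("pics/scene0.png");b=cv2.imread("pics/top0.png")
cv2.imwrite("pics/a.png",cv2.resize(a[150:340,160:500],None,fx=2.35,fy=2.35,interpolation=3))
cv2.imwrite("pics/b.png",cv2.resize(b[100:330,150:540],None,fx=2.05,fy=2.05,interpolation=3))
E
```

```text
(no output)
```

View pics/a.png

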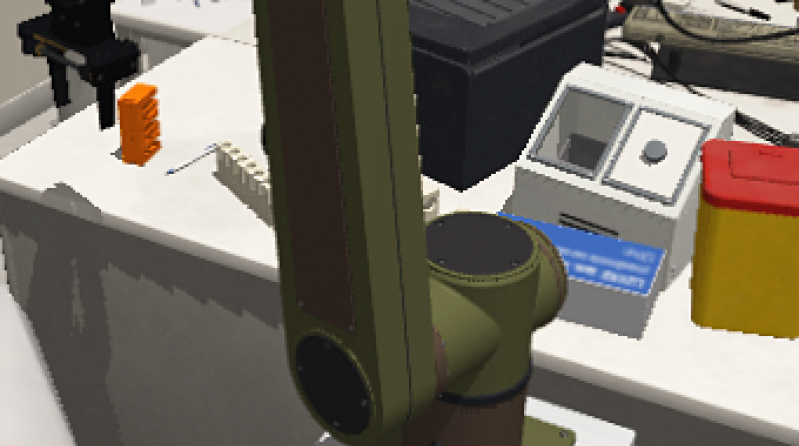

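View pics/b.png

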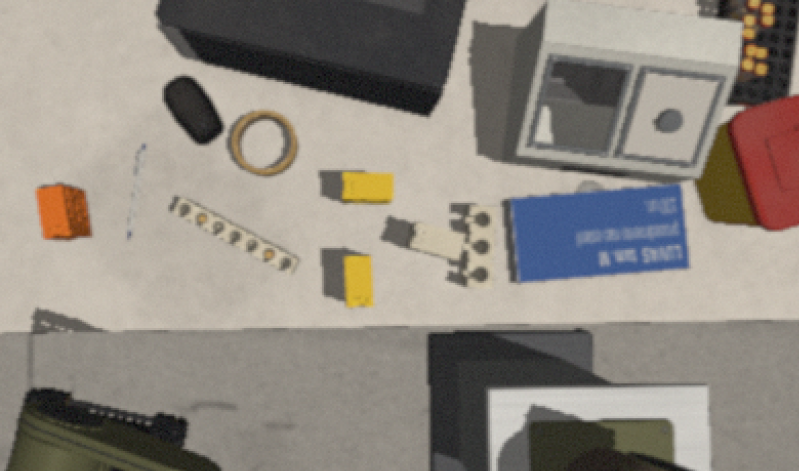

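Top view candidates: orange block (181,203), yellow blocks (328,191) and (325,237), beige standing block (363,216), beige flat carrier (385,219), and the long strip (265,215). By the description I choose the beige standing one at (363,216). The open port is the left one (top ≈(435,151), scene ≈(405,205)), with the shut port and its knob to its right. A close crop comes next.

```bash
python3 - <<'E'
import cv2,numpy as np
a=cv2.imread("pics/scene0.png");b=cv2.imread("pics/top0.png")
r=lambda im,x,y,w,h,f:cv2.resize(im[y:y+h,x:x+w],(w*f,h*f),interpolation=cv2.INTER_CUBIC)
A=r(b,330,190,80,60,5);B=r(b,395,95,120,100,4);C=r(a,370,170,110,75,4)
o=np.zeros((600,800,3),np.uint8)
o[:300,:400]=A;o[:300,400:]=r(b,395,100,100,75,4);o[300:,:440]=C;cv2.imwrite("pics/c.png",o)
E
```

```text
(no output)
```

View pics/c.png

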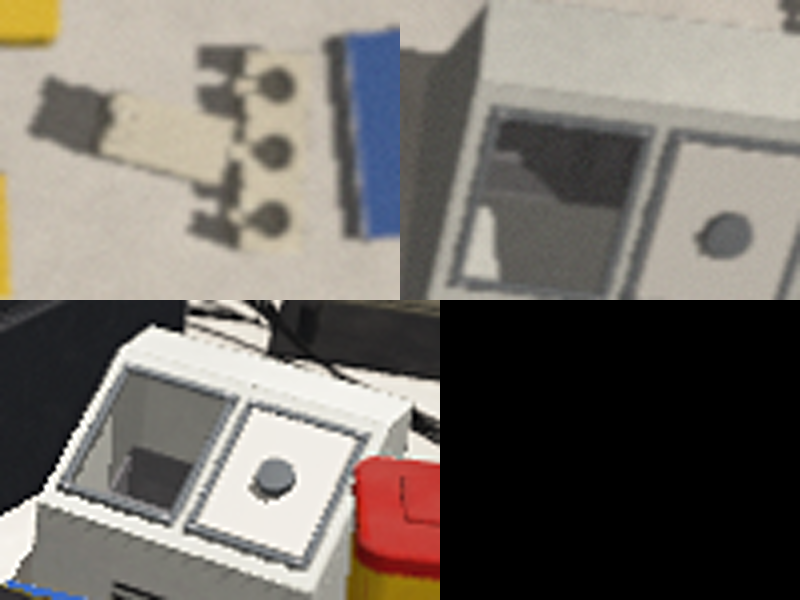

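The crop confirms the beige standing carrier, with its top face centred at ≈(364.2,217.6) in the top view. It stands right beside the flat carrier, 68 mm axis along the image's horizontal. The rim corners are clear in both cameras, so I fit the poses next.

```bash
cat > fit.py <<'E'
from h import *
from scipy.optimize import least_squares
s=np.radians(35);S=np.array([[np.cos(s),0,-np.sin(s)],[0,1,0],[np.sin(s),0,np.cos(s)]])
def Rz(a): return np.array([[np.cos(a),-np.sin(a),0],[np.sin(a),np.cos(a),0],[0,0,1]])
def rim(yc): return [S@[a*.066,b*.054,.005]+[0,yc,.165] for a,b in((1,1),(1,-1),(-1,1),(-1,-1))]
O=rim(.058);H=rim(-.058)
top=dict(P=O,px=[(417.5,126.5),(458.75,131.75),(408,171.75),(448,174)])
sc=dict(P=O+H[1:]+[np.array([.067,.123,.212]),np.array([-.067,.123,.118]),np.array([.12,.123,.212])],
 px=[(401.25,186.75),(430.75,195.5),(384.25,216.75),(413.75,225.75),(462.5,204),(416.5,227.5),(445.75,236.25),(400.5,182),(380,220),(408,176.5)])
def res(p,which="both"):
    o=[]
    for c,d in(("top",top),("scene",sc)):
        if which in("both",c):
            o.append((proj(np.array(d["P"])@Rz(p[2]).T+[p[0],p[1],0],c)-d["px"])/(1))
    return np.concatenate(o).ravel()
def fit(w="both"): return least_squares(res,[.45,.1,-.1],args=(w,),loss="soft_l1")
if __name__=="__main__":
    for w in("top","scene","both"):
        f=fit(w);print(w,f.x[:2],np.degrees(f.x[2]),"open port",Rz(f.x[2])[:2,:2]@[0,.058]+f.x[:2]);print(np.round(res(f.x,w).reshape(-1,2),1).tolist())
    # carrier top
    def rc(p,px):
        P=[Rz(p[2])@[a*.018,b*.034,0]+[p[0],p[1],.114] for a,b in((1,1),(-1,1),(1,-1),(-1,-1))]
        return (proj(P,"top")-px).ravel()
    px=np.array([(112,93),(105,153),(236,118),(229,184)])/5+[330,190]
    f=least_squares(rc,[.3,.2,0],args=(px,));print("carrier",f.x[:2],np.degrees(f.x[2]),np.round(f.fun,1))
    for q in((245,52),(245,245),(302,52),(300,250)): print("flat",onz(np.array(q)/5+[330,190],"top",.068))
    b=np.array([[345,35],[345,240]])/5+[330,190];print("carton left edge z=.08",[onz(q,"top",.08) for q in b])
    print(onz([408,176],"top",0.0))
E
python3 fit.py
```

```text
top [ 0.52677957 -0.00211701] -5.96274068537167 open port [0.5328047  0.05556919]
[[-0.3, 0.1], [0.5, -1.5], [0.0, 0.0], [-0.2, 1.3]]
scene [ 0.51962298 -0.00182288] -8.459055668630215 open port [0.52815493 0.05554615]
[[0.2, -1.5], [-0.4, -1.7], [-0.0, 0.0], [-0.3, 0.8], [0.7, -0.3], [-0.9, -0.2], [1.0, 1.5], [0.4, -0.4], [-0.5, 0.4], [-0.1, 0.1]]
both [ 0.52323697 -0.00150931] -7.712452828815196 open port [0.53102066 0.05596603]
[[0.2, 0.2], [0.9, -0.1], [-0.7, 0.0], [-1.0, 2.5], [0.1, -1.8], [-0.4, -2.2], [0.3, -0.2], [0.1, 0.4], [0.8, -1.0], [-0.4, -0.6], [1.6, 0.9], [0.2, -0.8], [-0.2, 0.2], [-0.4, -0.2]]
carrier [0.36062768 0.23514061] -12.424100946521225 [ 0.8 -0.1 -0.4  0.8  0.4 -0.2 -0.7 -0.4]
flat [0.40847698 0.18702442 0.068     ]
flat [0.29947669 0.18963947 0.068     ]
flat [0.4079426  0.15468196 0.068     ]
flat [0.29613497 0.15864746 0.068     ]
carton left edge z=.08 [array([0.41655799, 0.1321983 , 0.08      ]), array([0.30175923, 0.13522723, 0.08      ])]
[0.48325787 0.08907714 0.        ]
```

drive_tool --series '[[[20.9,-39.7,-3,0,0,-1.552,-1],[20.9,-39.7,-3,0,0,-1.552,-1],[20.9,-39.7,-3,0,0,-1.552,-1],[20.9,-39.7,-3,0,0,-1.552,-1],[20.9,-39.7,-3,0,0,-1.552,-1],[20.9,-39.7,-3,0,0,-1.552,-1],[20.9,-39.7,-3,0,0,-1.552,-1],[20.9,-39.7,-3,0,0,-1.552,-1],[20.9,-39.7,-3,0,0,-1.552,-1],[20.9,-39.7,-3,0,0,-1.552,-1],[20.9,-39.7,-3,0,0,-1.552,-1],[20.9,-39.7,-3,0,0,-1.552,-1]]]' --newtons 15

```text
time_s: 2.3
ee_pos: [0.3612, 0.2344, 0.1848]
tcp_rot: [180.0, -0.0, 77.5]
contact_force: [0.1, 0.0, 0.3]
finger_gap: 0.0952
grasp_force: 0.0
```

```bash
python3 - <<'E'
from h import *
a=viewer.read_camera("scene");b=viewer.read_camera("top");cv2.imwrite("pics/scene1.png",a);cv2.imwrite("pics/top1.png",b)
r=lambda im,x,y,w,h,f:cv2.resize(im[y:y+h,x:x+w],(w*f,h*f),interpolation=cv2.INTER_CUBIC)
p=proj([[.361,.235,.114],[.361,.235,0]],"scene");print(p)
x,y=p[0].astype(int)
o=np.zeros((400,800,3),np.uint8)
o[:,:400]=r(a,x-40,y-50,80,80,5);o[:,400:]=r(b,325,170,80,80,5);print(x-40,y-50);cv2.imwrite("pics/d.png",o)
E
```

```text
[[336.63508871 228.25146854]
 [335.48735909 257.76755347]]
296 178
```

View pics/d.png

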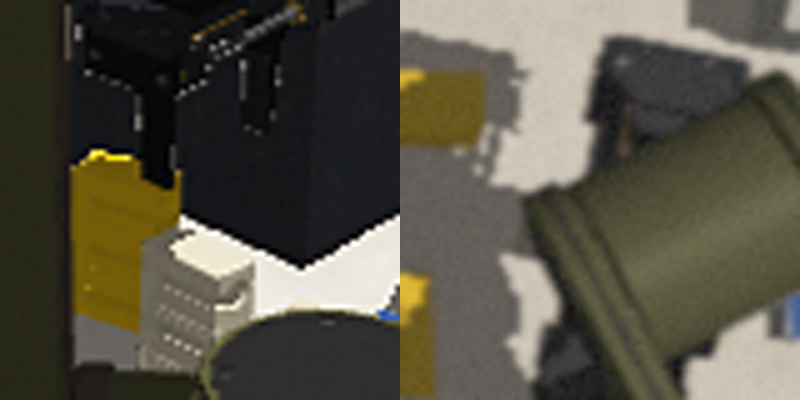

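The scene view shows the carrier's top face at ≈(337,228), where it was predicted, with the fingers straddling it. Descending and gripping.

drive_tool --series '[[[0,0,-3,0,0,0,-1],[0,0,-6,0,0,0,-1],[0,0,-9,0,0,0,-1],[0,0,-10.4,0,0,0,-1],[0,0,-10.4,0,0,0,-1],[0,0,-10.4,0,0,0,1],[0,0,-10.4,0,0,0,1],[0,0,-10.4,0,0,0,1],[0,0,-10.4,0,0,0,1],[0,0,-10.4,0,0,0,1],[0,0,-10.4,0,0,0,1],[0,0,-10.4,0,0,0,1]]]' --newtons 15

```text
time_s: 3.6
ee_pos: [0.3609, 0.235, 0.0807]
tcp_rot: [180.0, -0.0, 77.6]
contact_force: [0.3, -0.2, 0.6]
finger_gap: 0.0449
grasp_force: 0.0
```

```bash
cat > edge.py <<'E'
# refine box pose on rim edges of both ports in first (unobstructed) pictures, gradient magnitude along outer+inner outlines
from fit import *
from scipy.ndimage import map_coordinates,gaussian_filter
D={c:gaussian_filter(cv2.cvtColor(cv2.imread(f"pics/{c}0.png"),6).astype(float),.7) for c in("top","scene")}
def segs():
    L=[]
    for yc in(.058,-.058):
        q=rim(yc)
        L+=[(q[0],q[1]),(q[2],q[3]),(q[0],q[2]),(q[1],q[3])]
    mid=np.array([0,0,.165])
    return L
def score(p,cs):
    t=np.linspace(.1,.9,40)[:,None];tot=0
    for c in cs:
        for i,(a,b) in enumerate(segs()):
            ctr=[0,.058 if i<4 else -.058,.165]
            P=a+(b-a)*t; # rim band centre line is darker than both sides: ridge
            def samp(k): 
                Q=(ctr+(P-ctr)*1.0)+S@np.array({0:[k,0,0],1:[-k,0,0],2:[0,k,0],3:[0,-k,0]}[i%4])
                u=proj(Q@Rz(p[2]).T+[p[0],p[1],0],c);return map_coordinates(D[c],[u[:,1],u[:,0]],order=1)
            tot+=np.mean(np.clip(samp(.003)-samp(-.003),-40,60))
    return tot
from scipy.optimize import differential_evolution as de
for cs in(("top",),("scene",),("top","scene")):
    f=de(lambda p:-score(p,cs),[(.51,.54),(-.015,.015),(-.21,-.05)],seed=0,maxiter=40,popsize=10)
    x=f.x;print(cs,np.round(x[:2],4),np.degrees(x[2]).round(2),-f.fun,"port",np.round(Rz(x[2])[:2,:2]@[0,.058]+x[:2],4))
E
time python3 edge.py
```

```text
Traceback (most recent call last):
  File "edge.py", line 25, in <module>
    f=de(lambda p:-score(p,cs),[(.51,.54),(-.015,.015),(-.21,-.05)],seed=0,maxiter=40,popsize=10)
  File "edge.py", line 25, in <lambda>
    f=de(lambda p:-score(p,cs),[(.51,.54),(-.015,.015),(-.21,-.05)],seed=0,maxiter=40,popsize=10)
                   ~~~~~^^^^^^
  File "edge.py", line 21, in score
    tot+=np.mean(np.clip(samp(.003)-samp(-.003),-40,60))
                                    ~~~~^^^^^^^
  File "edge.py", line 20, in samp
    u=proj(Q@Rz(p[2]).T+[p[0],p[1],0],c);return map_coordinates(D[c],[u[:,1],u[:,0]],order=1)
  File "h.py", line 4, in proj
    k=viewer.calibration(c);E=np.array(k["extrinsics"]);P=np.atleast_2d(P)
ValueError: time passes only in moves, steps and waits

real	0m1.600s
user	0m1.526s
sys	0m0.146s
```

```bash
sed -i 's/viewer\.calibration(c)/cal(c)/; ' h.py; cat >> h.py <<'E'
import functools
@functools.lru_cache
def cal(c): return viewer.calibration(c)
E
time python3 edge.py
```

```text
('top',) [0.5243 0.0013] -8.23 355.5745688955121 port [0.5326 0.0587]
('scene',) [0.5198 0.0013] -7.93 447.7399205556382 port [0.5278 0.0588]
('top', 'scene') [0.5225 0.0017] -7.9 741.5584324288712 port [0.5305 0.0592]
real	0m1.581s
user	0m3.410s
sys	0m0.056s
```

drive_tool --series '[[[0,0,0,0,0,0,1],[0,0,0,0,0,0,1],[0,0,0,0,0,0,1],[0,0,0,0,0,0,1],[0,0,0,0,0,0,1]]]' --newtons 15

```text
time_s: 4.1
ee_pos: [0.3609, 0.235, 0.0806]
tcp_rot: [-180.0, 0.0, 77.6]
contact_force: [0.6, -0.2, -0.6]
finger_gap: 0.0371
grasp_force: 14.6
```

```bash
cat > plan.py <<'E'
from h import *
from scipy.spatial.transform import Rotation as R
def target(port,yaw,out,dx=0,dy=0,foot=.081):
    Rb=R.from_euler('z',yaw,degrees=True); s=np.radians(35)
    z=Rb.apply([-np.sin(s),0,np.cos(s)]);x=Rb.apply([np.cos(s),0,np.sin(s)]);y=Rb.apply([0,1,0])
    p=np.array(port)+z*(out+foot)+x*dx+y*dy
    r=R.from_rotvec(-np.radians(35)*y)*R.from_euler('z',yaw+90,degrees=True)*R.from_euler('x',180,degrees=True)
    return p,r,x,y,z
def delta(port,yaw,out,**k):
    st=env.sense();p,r,x,y,z=target(port,yaw,out,**k)
    r0=R.from_euler('xyz',st["tcp_rot"],degrees=True)
    print("shift cm",np.round((p-st["ee_pos"])*100,2),"rotvec",np.round((r*r0.inv()).as_rotvec(),3),"now",np.round(st["ee_pos"],4),np.round(st["tcp_rot"],1),"F",np.round(st["contact_force"],1),"gap",st["finger_gap"])
    print("port z dir",np.round(z,3),"x",np.round(x,3),"y",np.round(y,3))
E
python3 -c "
from plan import *
delta([.5305,.059,.165],-8,.05)"
```

```text
shift cm [  9.52 -16.55  19.17] rotvec [-0.108 -0.601  0.075] now [0.3609 0.235  0.0806] [-180.     0.    77.6] F [ 0.6 -0.2 -0.6] gap 0.037104702915155816
port z dir [-0.568  0.08   0.819] x [ 0.811 -0.114  0.574] y [0.139 0.99  0.   ]
```

drive_tool --series '[[[0,0,2,0,0,0,1],[0,0,5,0,0,0,1],[0,0,9,0,0,0,1],[0,0,13,0,0,0,1],[0,0,17,0,0,0,1],[0,0,19,0,0,0,1],[0,0,19,0,0,0,1]]]'

```text
time_s: 4.8
ee_pos: [0.3624, 0.2358, 0.2746]
tcp_rot: [179.7, -0.3, 77.6]
contact_force: [0.1, -0.0, -1.0]
finger_gap: 0.0368
grasp_force: 14.6
```

drive_tool --series '[[[2,-3.3,0.2,-0.02,-0.12,0.015,1],[4,-6.6,0.2,-0.04,-0.24,0.03,1],[6,-9.9,0.2,-0.065,-0.36,0.045,1],[8,-13.2,0.2,-0.085,-0.48,0.06,1],[9.5,-16.5,0.2,-0.108,-0.601,0.075,1],[9.5,-16.5,0.2,-0.108,-0.601,0.075,1],[9.5,-16.5,0.2,-0.108,-0.601,0.075,1],[9.5,-16.5,0.2,-0.108,-0.601,0.075,1],[9.5,-16.5,0.2,-0.108,-0.601,0.075,1]]]'

```text
time_s: 5.7
ee_pos: [0.4562, 0.071, 0.2731]
tcp_rot: [145.1, -0.0, 82.1]
contact_force: [-0.1, -0.1, -1.3]
finger_gap: 0.0355
grasp_force: 15.0
```

```bash
python3 - <<'E'
from plan import *
delta([.5305,.059,.165],-8,.05)
a=viewer.read_camera("scene");b=viewer.read_camera("top");cv2.imwrite("pics/scene2.png",a);cv2.imwrite("pics/top2.png",b)
st=env.sense();r=R.from_euler('xyz',st["tcp_rot"],degrees=True)
# predicted foot corners & top corners in tool frame: tool y=thickness, tool x=width
P=np.array([[w*.034,t*.018,l] for l in(.081,-.033) for w in(1,-1) for t in(1,-1)])
W=r.apply(P)+st["ee_pos"]
o=np.zeros((600,800,3),np.uint8)
def put(im,c,x,y,w,h,f,ox,oy):
    q=cv2.resize(im[y:y+h,x:x+w],(w*f,h*f),interpolation=cv2.INTER_CUBIC)
    for u in proj(W,c): cv2.circle(q,tuple(np.round((u-[x,y]+.5)*f).astype(int)),2,(0,0,255),-1)
    o[oy:oy+h*f,ox:ox+w*f]=q
put(a,"scene",355,140,100,100,4,0,0);put(b,"top",370,110,100,100,4,400,0)
cv2.imwrite("pics/e.png",o[:400])
E
```

```text
shift cm [-0.01 -0.15 -0.08] rotvec [-0.001 -0.001 -0.002] now [0.4562 0.071  0.2731] [145.1  -0.   82.1] F [-0.1 -0.1 -1.3] gap 0.03550414435487034
port z dir [-0.568  0.08   0.819] x [ 0.811 -0.114  0.574] y [0.139 0.99  0.   ]
```

View pics/e.png

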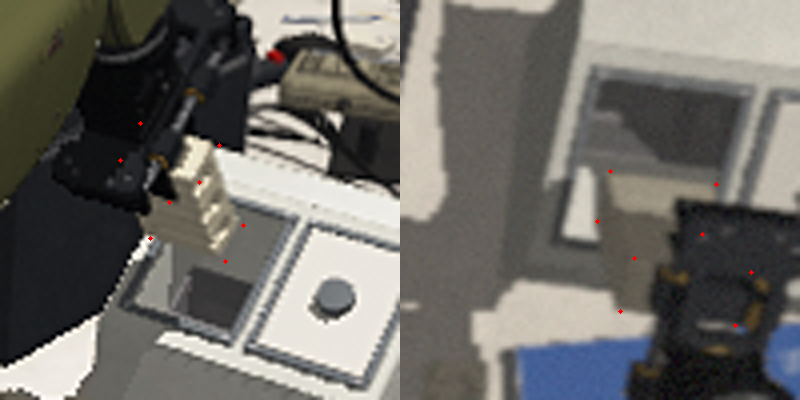

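In the scene view the carrier's foot hangs above the open port, with foot corners at ≈(409,203) and (415,196). In the top view the corners at (422,152) and (449,156) lie on the kinematic prediction. So I trust the top-camera port estimate (.532,.058) and advance to a depth just short of the cell mouth.

drive_tool --series '[[[0.2,-0.25,-0.1,0,0,0,1],[1.3,-0.4,-1.7,0,0,0,1],[2.5,-0.6,-3.4,0,0,0,1],[3.6,-0.75,-5,0,0,0,1],[4.7,-0.9,-6.6,0,0,0,1],[5.3,-1.0,-7.5,0,0,0,1],[5.3,-1.0,-7.5,0,0,0,1],[5.3,-1.0,-7.5,0,0,0,1]]]'

```text
time_s: 6.6
ee_pos: [0.509, 0.0601, 0.198]
tcp_rot: [145.0, -0.0, 82.0]
contact_force: [0.6, -0.2, 0.2]
finger_gap: 0.0361
grasp_force: 15.0
```

```bash
python3 - <<'E'
from plan import *
delta([.532,.058,.165],-8,-.04)
a=viewer.read_camera("scene");b=viewer.read_camera("top");cv2.imwrite("pics/scene3.png",a);cv2.imwrite("pics/top3.png",b)
st=env.sense();r=R.from_euler('xyz',st["tcp_rot"],degrees=True)
P=np.array([[w*.034,t*.018,l] for l in(-.033,) for w in(1,-1) for t in(1,-1)])
W=r.apply(P)+st["ee_pos"]
p,_,x,y,z=target([.532,.058,.165],-8,0)
C=np.array([.532,.058,.165])
W2=np.array([C+x*i*.066+y*j*.054+z*.005 for i in(1,-1) for j in(1,-1)]+[C+x*i*.023+y*j*.039-z*.066 for i in(1,-1) for j in(1,-1)])
o=np.zeros((400,800,3),np.uint8)
def put(im,c,x,y,w,h,f,ox,oy):
    q=cv2.resize(im[y:y+h,x:x+w],(w*f,h*f),interpolation=cv2.INTER_CUBIC)
    for V,col in((W,(0,0,255)),(W2,(0,255,0))):
        for u in proj(V,c): cv2.circle(q,tuple(np.round((u-[x,y]+.5)*f).astype(int)),2,col,-1)
    o[oy:oy+h*f,ox:ox+w*f]=q
put(a,"scene",370,155,80,80,5,0,0);put(b,"top",395,110,80,80,5,400,0)
cv2.imwrite("pics/f.png",o)
E
```

```text
shift cm [-0.03  0.12  0.05] rotvec [-0. -0. -0.] now [0.509  0.0601 0.198 ] [145.  -0.  82.] F [ 0.6 -0.2  0.2] gap 0.03610130862112054
port z dir [-0.568  0.08   0.819] x [ 0.811 -0.114  0.574] y [0.139 0.99  0.   ]
```

View pics/f.png

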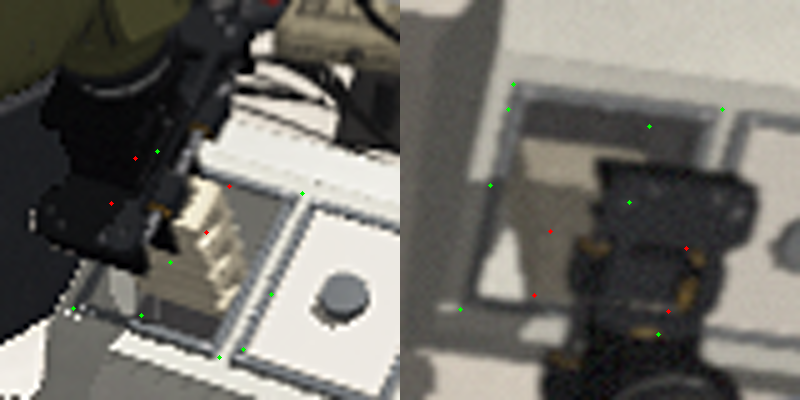

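```bash
python3 - <<'E'
from plan import *
o=np.zeros((500,800,3),np.uint8)
E=[(0,1),(2,3),(4,5),(6,7),(0,2),(1,3),(4,6),(5,7),(0,4),(1,5),(2,6),(3,7)]
P=np.array([[w*.034,t*.018,l] for l in(.081,-.033) for w in(1,-1) for t in(1,-1)])
for k,(n,pos,rot,x,y) in enumerate((("scene2",[.4562,.071,.2731],[145.1,0,82.1],380,165),("scene3",[.509,.0601,.198],[145,0,82],385,180))):
    q=cv2.imread(f"pics/{n}.png")[y:y+62,x:x+50];q=cv2.convertScaleAbs(cv2.resize(q,(400,496),interpolation=cv2.INTER_CUBIC),alpha=1.3)
    u=(proj(R.from_euler('xyz',rot,degrees=True).apply(P)+pos,"scene")-[x,y]+.5)*8
    for a,b in E: cv2.line(q,tuple(u[a].astype(int)),tuple(u[b].astype(int)),(0,0,255) if (a in(2,3,6,7) and b in (2,3,6,7)) else (0,200,0),1)
    o[:496,400*k:400*k+400]=q
cv2.imwrite("pics/g.png",o)
E
```

```text
(no output)
```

View pics/g.png

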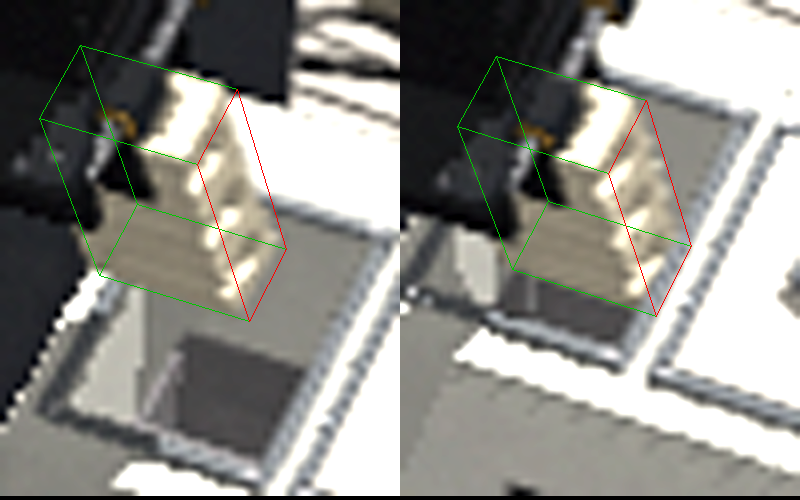

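The scene view shows the carrier about 2 px left of the prediction relative to the rim, so I check the same overlay in the top view.

```bash
python3 - <<'E'
from plan import *
o=np.zeros((500,800,3),np.uint8)
E=[(0,1),(2,3),(4,5),(6,7),(0,2),(1,3),(4,6),(5,7),(0,4),(1,5),(2,6),(3,7)]
P=np.array([[w*.034,t*.018,l] for l in(.081,-.033) for w in(1,-1) for t in(1,-1)])
C=np.array([.532,.058,.165]);_,_,X,Y,Z=target(C,-8,0)
Q=np.array([C+X*i*.058+Y*j*.046+Z*.005 for i,j in((1,1),(1,-1),(-1,-1),(-1,1))])
for k,(n,pos,rot,x,y) in enumerate((("top2",[.4562,.071,.2731],[145.1,0,82.1],405,122),("top3",[.509,.0601,.198],[145,0,82],405,122))):
    q=cv2.imread(f"pics/{n}.png")[y:y+62,x:x+50];q=cv2.convertScaleAbs(cv2.resize(q,(400,496),interpolation=cv2.INTER_CUBIC),alpha=1.5)
    u=(proj(R.from_euler('xyz',rot,degrees=True).apply(P)+pos,"top")-[x,y]+.5)*8
    for a,b in E: cv2.line(q,tuple(u[a].astype(int)),tuple(u[b].astype(int)),(0,0,255) if (a<4 and b<4) else (0,200,0),1)
    v=(proj(Q,"top")-[x,y]+.5)*8;cv2.polylines(q,[v.astype(np.int32)],True,(255,0,255),1)
    o[:496,400*k:400*k+400]=q
cv2.imwrite("pics/h.png",o)
E
```

```text
(no output)
```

View pics/h.png

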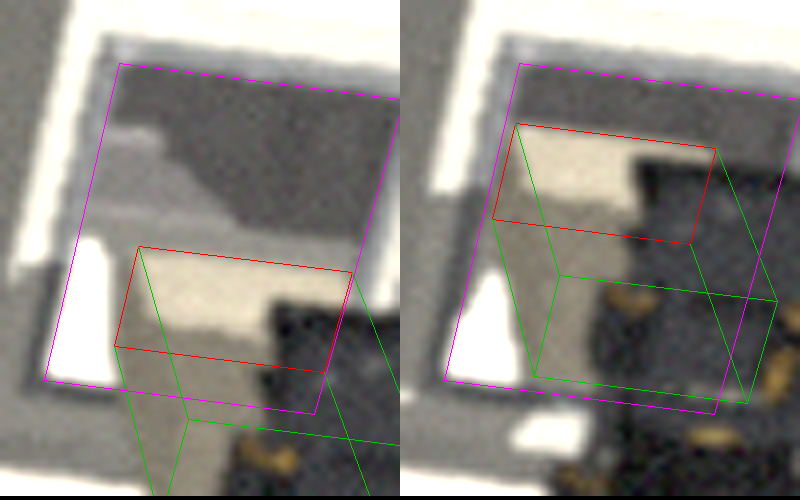

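The top view agrees with the prediction to within about 2 mm: foot edge at ≈(470,140), rim inner outline on the model, carrier roughly centred. Going past the cell mouth gently while watching the force.

drive_tool --series '[[[0.08,-0.01,0.06,0,0,0,1],[0.5,-0.07,-0.55,0,0,0,1],[0.93,-0.13,-1.17,0,0,0,1],[1.36,-0.19,-1.78,0,0,0,1],[1.78,-0.25,-2.4,0,0,0,1],[2.07,-0.29,-2.81,0,0,0,1],[2.07,-0.29,-2.81,0,0,0,1],[2.07,-0.29,-2.81,0,0,0,1]]]'

```text
time_s: 7.5
ee_pos: [0.5296, 0.0571, 0.1693]
tcp_rot: [145.0, -0.0, 82.0]
contact_force: [-0.0, 0.0, -1.2]
finger_gap: 0.0361
grasp_force: 15.0
```

```bash
python3 -c "
from plan import *
delta([.532,.058,.165],-8,-.075,dx=.001)
print(env.sense()['wrist_torque'])"
```

```text
shift cm [-0.02  0.13  0.12] rotvec [-0.    -0.001 -0.   ] now [0.5296 0.0571 0.1693] [145.  -0.  82.] F [-0.   0.  -1.2] gap 0.036134265582129996
port z dir [-0.568  0.08   0.819] x [ 0.811 -0.114  0.574] y [0.139 0.99  0.   ]
[-0.06861705  0.48853781  0.00428231]
```

drive_tool --series '[[[0.34,-0.05,-0.49,0,0,0,1],[0.68,-0.1,-0.98,0,0,0,1],[1.02,-0.14,-1.47,0,0,0,1],[1.36,-0.19,-1.97,0,0,0,1],[1.7,-0.24,-2.46,0,0,0,1],[1.87,-0.26,-2.7,0,0,0,1],[1.87,-0.26,-2.7,0,0,0,1]]]'

```text
time_s: 8.2
ee_pos: [0.5481, 0.0544, 0.1417]
tcp_rot: [145.1, -0.0, 82.0]
contact_force: [0.5, 1.5, -0.2]
finger_gap: 0.0361
grasp_force: 15.0
```

drive_tool --series '[[[0,0.1,0,0,0,0,1],[0.07,0.09,-0.1,0,0,0,1],[0.14,0.08,-0.2,0,0,0,1],[0.14,0.08,-0.2,0,0,0,1]]]'

```text
time_s: 8.6
ee_pos: [0.5497, 0.0553, 0.1406]
tcp_rot: [145.0, -0.0, 82.0]
contact_force: [0.4, -0.5, -1.0]
finger_gap: 0.0361
grasp_force: 15.0
```

```bash
cat > s.py <<'E'
from plan import *
st=env.sense();_,_,x,y,z=target([.532,.058,.165],-8,0);f=st["contact_force"];p=st["ee_pos"]-[.532,.058,.165]
print("F xyz port",np.round([f@x,f@y,f@z],1),"foot pos port mm",np.round(np.array([p@x,p@y,p@z-.081])*1e3,1),np.round(st["wrist_torque"],2),st["tcp_rot"].round(1))
E
python3 s.py
```

```text
F xyz port [-0.2 -0.4 -1.1] foot pos port mm [   0.6   -0.2 -111.3] [-0.03  0.48 -0.01] [145.  -0.  82.]
```

drive_tool --series '[[[0.07,-0.01,-0.1,0,0,0,1],[0.14,-0.02,-0.2,0,0,0,1],[0.14,-0.02,-0.2,0,0,0,1]]]'

```text
time_s: 8.9
ee_pos: [0.551, 0.055, 0.1383]
tcp_rot: [145.0, -0.0, 82.0]
contact_force: [-0.3, -0.2, -2.0]
finger_gap: 0.0358
grasp_force: 15.0
```

drive_tool --series '[[[0.07,-0.01,-0.1,0,0,0,1],[0.14,-0.02,-0.2,0,0,0,1],[0.14,-0.02,-0.2,0,0,0,1]]]'

```text
time_s: 9.2
ee_pos: [0.5524, 0.0548, 0.1363]
tcp_rot: [145.0, -0.0, 82.0]
contact_force: [0.4, 0.2, -1.1]
finger_gap: 0.0358
grasp_force: 15.0
```

drive_tool --series '[[[0.07,-0.01,-0.1,0,0,0,1],[0.14,-0.02,-0.2,0,0,0,1],[0.14,-0.02,-0.2,0,0,0,1]]]'

```text
time_s: 9.5
ee_pos: [0.5538, 0.0547, 0.1343]
tcp_rot: [145.0, -0.0, 82.0]
contact_force: [-0.7, 1.0, -1.3]
finger_gap: 0.0358
grasp_force: 15.0
```

drive_tool --series '[[[0.07,0.02,-0.1,0,0,0,1],[0.14,0.02,-0.2,0,0,0,1],[0.14,0.02,-0.2,0,0,0,1]]]'

```text
time_s: 9.8
ee_pos: [0.5554, 0.0549, 0.1326]
tcp_rot: [145.0, -0.0, 82.0]
contact_force: [-1.2, -0.3, -0.3]
finger_gap: 0.0358
grasp_force: 15.0
```

```bash
python3 s.py
```

```text
F xyz port [-1.1 -0.4  0.4] foot pos port mm [   0.7    0.2 -121.1] [-0.11  0.48 -0.04] [145.  -0.  82.]
```

drive_tool --series '[[[0.06,-0.01,-0.08,0,0,0,1],[0.11,-0.02,-0.16,0,0,0,1],[0.11,-0.02,-0.16,0,0,0,1]]]'

```text
time_s: 10.1
ee_pos: [0.5564, 0.0548, 0.1312]
tcp_rot: [145.0, -0.0, 82.0]
contact_force: [-4.1, 1.0, 3.9]
finger_gap: 0.0362
grasp_force: 15.0
```

```bash
python3 s.py
```

```text
F xyz port [-1.2  0.4  5.6] foot pos port mm [   0.8    0.2 -122.8] [-0.04  0.82 -0.04] [145.  -0.  82.]
```

The floor is felt at a depth of about 121 mm (5.6 N). I ease back, then shift towards the -x wall that it leans on.

drive_tool --series '[[[-0.07,0.01,0.1,0,0,0,1],[-0.15,0.02,0.04,0,0,0,1],[-0.23,0.03,-0.02,0,0,0,1],[-0.31,0.04,-0.07,0,0,0,1],[-0.31,0.04,-0.07,0,0,0,1]]]'

```text
time_s: 10.6
ee_pos: [0.5535, 0.0551, 0.1306]
tcp_rot: [145.0, -0.0, 82.0]
contact_force: [-0.5, 0.3, 1.7]
finger_gap: 0.0357
grasp_force: 15.0
```

```bash
python3 s.py
```

```text
F xyz port [0.5 0.2 1.7] foot pos port mm [  -2.     0.2 -121.6] [ 0.02  0.22 -0.02] [145.  -0.  82.]
```

drive_tool --series '[[[-0.08,0.01,-0.06,0,0,0,1],[-0.16,0.02,-0.11,0,0,0,1],[-0.16,0.02,-0.11,0,0,0,1]]]'

```text
time_s: 10.9
ee_pos: [0.5516, 0.0553, 0.1291]
tcp_rot: [145.0, -0.0, 82.0]
contact_force: [-0.6, -0.0, 3.1]
finger_gap: 0.0356
grasp_force: 15.0
```

```bash
python3 s.py
```

```text
F xyz port [ 1.3 -0.1  2.9] foot pos port mm [-4.400e+00  1.000e-01 -1.218e+02] [-0.01  0.12  0.01] [145.  -0.  82.]
```

drive_tool --series '[[[0,0,0,0,0,0,0.1],[0,0,0,0,0,0,0.0],[0,0,0,0,0,0,-0.1],[0,0,0,0,0,0,-0.15],[0,0,0,0,0,0,-0.15],[0,0,0,0,0,0,-0.15]]]'

```text
time_s: 11.5
ee_pos: [0.5516, 0.0553, 0.1291]
tcp_rot: [145.0, -0.0, 82.0]
contact_force: [0.8, 0.3, -0.6]
finger_gap: 0.0544
grasp_force: 0.0
```

```bash
python3 s.py
```

```text
F xyz port [ 0.3  0.4 -0.9] foot pos port mm [  -4.4    0.  -121.8] [-0.09  0.39 -0.01] [145.  -0.  82.]
```

drive_tool --series '[[[-0.28,0.04,0.41,0,0,0,-0.15],[-0.85,0.12,1.23,0,0,0,-0.15],[-1.7,0.24,2.46,0,0,0,-0.15],[-2.84,0.4,4.1,0,0,0,-0.15],[-4.3,0.6,6.15,0,0,0,-0.15],[-5.7,0.8,8.2,0,0,0,-0.15],[-7.4,1.04,10.6,0,0,0,-0.15],[-9,4,13,0,0,0,-0.15],[-11,8,16,0,0,0,-0.15],[-13,12,18,0,0,0,-0.15],[-13,12,18,0,0,0,-0.15]]]'

```text
time_s: 12.6
ee_pos: [0.4202, 0.1809, 0.3149]
tcp_rot: [144.7, -0.4, 82.6]
contact_force: [0.0, -0.4, 0.5]
finger_gap: 0.0548
grasp_force: 0.0
```

```bash
python3 - <<'E'
from h import *
a=viewer.read_camera("scene");b=viewer.read_camera("top")
r=lambda im,x,y,w,h,f:cv2.resize(im[y:y+h,x:x+w],(w*f,h*f),interpolation=cv2.INTER_CUBIC)
o=np.zeros((600,800,3),np.uint8)
o[:320,:400]=r(a,370,165,100,80,4);o[:320,400:]=r(b,395,100,100,80,4);o[320:,:]=r(b,150,130,400,140,2)
cv2.imwrite("pics/i.png",o);print(env.sense()["contact_force"])
E
```

```text
[-0.12071413  0.42006906  0.00118257]
```

View pics/i.png

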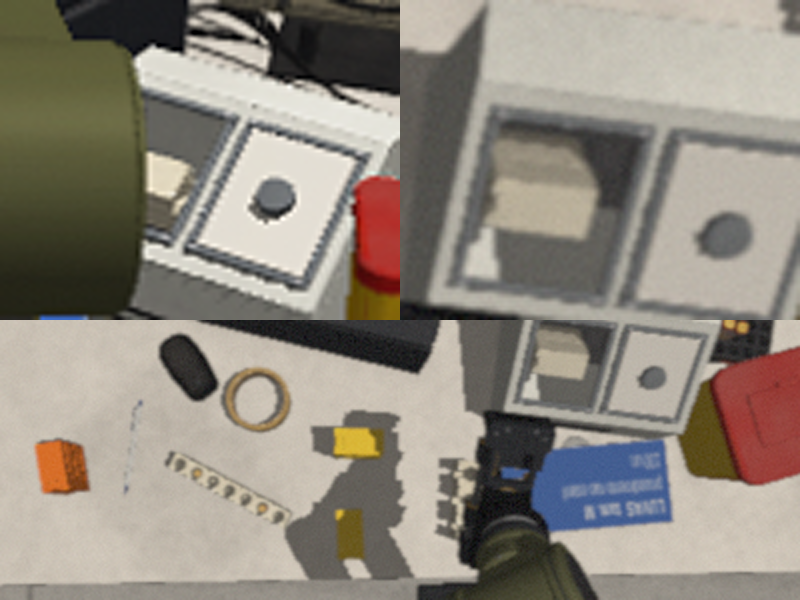

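The top view shows the carrier seated inside the open port at ≈(431,151), clear of the rim and below the panel's face. The neighbours are unmoved and the gripper is clear.

```bash
python3 -c "
from h import *
print(workorder.sign_off())"
```

```text
the job is handed in; nothing more can be done
None
```

The carrier is standing in the cell behind the open port: I set it down by touch (about 6 N at most), released it and withdrew, and the final pictures show it inside and the visible neighbours unmoved; the job is handed in, with no verdict returned.

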